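# Close up a small two-part drum body

## Task

Dry-fit the small wooden drum: lay the round sound board, brace upwards, into the recess in the rim of the lower half fixed on the glue-up board, so that it sits flat and fully home, and let go of it. Then fit the upper half over it, its two ears on the two dowels, until the rims meet all round, and press it down with the gripper with a steady push of roughly 15 N. Finish while still holding it pressed like that, without letting go or backing off, and leave the other things on the bench where they are.

Things in the scene. Friction and masses are not known exactly. Their poses are not given: they have to be found in the camera images.
- lower_rim (a point): Rim centre of the lower half: a round wooden bowl, 116 mm across, fixed on an immovable plywood board 200 (x) x 130 (y) x 15 mm. The rim, where the halves meet, is 55 mm above the bench. At +x and -x is a square ear, top level with the rim; on each stands a dowel. z up; the same when turned half round.
- lower_seat (a point): Centre of the ledge inside the lower half on which the sound board rests: 8 mm below the rim, 47 mm above the bench. The recess above it is 96 mm across; below it is hollow, 78 mm across. Axes as lower_rim.
- lower_dowel (a point): Foot, at rim height, of the dowel on the lower half's +x ear, 76 mm from the centre; its twin is 76 mm along -x. Each is 10 mm thick and 24 mm tall, straight for 14 mm, then tapering to 4 mm.
- upper_handle (a point): Centre of the handle bar of the loose upper half (0.35 kg), an open wooden ring 116 mm across, 96 mm inside, 36 mm tall, flat on the bench. The bar bridges its top: 20 mm wide (x), 116 long (y), 20 tall, 14 mm of air under it. This point is 60 mm above the ring's underside; 60 mm above lower_rim when the rims meet. z up; the same turned half round.
- upper_hole (a point): Centre of the hole, at the underside, in the ear on the upper half's +x side, 76 mm from its centre; its twin is at -x. Holes are 13 mm wide, right through; ears are 36 (x) x 32 x 20 mm, undersides level with the ring's.
- board_brace (a point): Middle of the brace on the loose sound board (80 g), a wooden disc 90 mm across, 6 mm thick. The brace, to grip it by, is 74 mm long (x), 14 wide (y), 26 tall; this point is half-way up it, 19 mm above the disc's underside, which lies on the bench at first; 19 mm above lower_seat when seated. z up. Any turn about z will do; its top clears the handle bar.
- glue: Bystander, to be left alone: white glue bottle, 48 mm across, 100 mm tall, origin under its centre.
- tin: Bystander, to be left alone: bare metal tin, 60 mm across, 75 mm tall, origin under its centre.
- sander: Bystander, to be left alone: cork sanding block 45 x 70 x 28 mm, origin under its centre.
- spool: Bystander, to be left alone: dark wooden spool, 36 mm across, 42 mm tall, origin under its centre.
- mallet: Bystander, to be left alone: wooden mallet lying along its x.
- brush: Bystander, to be left alone: brush lying along its x.
- hoop: Bystander, to be left alone: small dark wooden hoop, 90 mm across, 30 mm tall, origin under its centre.
Not all that is in view belongs to the job. What is shaped like the part that bears board_brace but orange or turquoise is not meant.

How it is judged:
By the outcome, as a careful person would: the job done as asked, in the order asked, and still so for the second after the job is handed in, while the arm keeps its last pose, push and grip.
It also fails if it takes over 72 s, if anything falls off the work surface, if the arm or the gripper's body presses on something with over 40 N, if the wrist force passes 120 N, or if a joint passes its speed limit or range.

## Robot

A 6-joint arm with a two-finger parallel gripper is mounted at the origin on the work surface. World frame = base frame: x ahead of the robot, y to its left, z up, the work surface at z = 0. Lengths are in m, angles in rad, forces in N, time in s.
With the tool pointing down it reaches from about 0.35 to 0.775 m from the base axis. Payload 7.3 kg.
Tool frame: the origin (TCP) lies between the finger pads; the fingertips stand 11 mm ahead of it and the grasp point (between the pads) lies 8 mm behind it; z points along the fingers, y is the line along which they close (so a half turn about z gives the same grasp; the last joint's range is limited). The gripper opens to 92 mm and grips with 3 to 60 N. Pads are 19 mm wide; open, the fingers measure 130 mm over their backs; the gripper's body (75 mm by 190 mm) begins 47 mm behind the grasp point.
Start: joints at [-1.397, 0.342, 1.524, -0, 1.275, -0.146], TCP at [0.165, -0.498, 0.238] pointing down, gripper open.
Joint ranges: [-2.53, 2.53], [-0.77, 2.02], [0.04, 2.7], [-1, 4.14], [0.28, 2.66], [-3.11, 3.11]. Speed limits (rad/s): [2.57, 2.57, 3.14, 3.14, 3.14, 3.14].

## Interface

Orientations are given as a unit quaternion [w, x, y, z].
In Python, from bench import * gives the robot as it stands.
- The arm moves only by the shell command python3 -m jog 'ROWS' [OPENING] [FORCE]. ROWS is JSON, a list of rows, each a list of 6 numbers: the shift along the tool's x, y, z in mm, then the turn, a rotation vector about the tool's x, y, z in rad. In form: [[x, y, z, wx, wy, wz], ...]. A call has 1 to 8 rows; each row shifts and turns the commanded pose from where the row before left it, along the tool's axes as they then stand; what a row does not reach is not made up. A row lasts 1/12 s, in which the tool goes at most 41.7 mm and 7.16 degrees, less where a joint would pass 70% of its speed; a pose out of reach is approached as far as the arm can. A call with a gripper value outside its range is refused whole. OPENING is the closure, from 0 (fully open) to 1 (shut), set as the call begins (- or left out, the last holds). The fingers move at their own pace and stop on an object; FORCE is the grip in N (left out, the last holds). Time passes only in rows, so rows that do not move let the fingers close. It gives the time, the measured TCP pose, the force, the opening and the grip force at its end, in the units of the state.
- sense(): the state, without advancing time (a new reading comes with each control period).
- grab_frame(name): name is "side" or "top" or "wrist"; returns the picture (384x512x3 uint8, red, green, blue); there is no depth.
- calibration(name): a dict with "camera_matrix" (3x3 intrinsics, pixels), "view" (4x4, takes a point from world to camera coordinates); the wrist camera has in their place "hand_eye" (4x4, takes a point from camera to tool coordinates, whose origin is the TCP and whose axes are the flange's). Camera axes: x right, y down, z forward; pixel columns grow to the right and rows downward; lengths in m; the calibration is good to about 2 mm. A picture is of the moment at which its call begins: read the wrist's pose just before it. calibration takes no time and is no camera call.
- job_done(): hands the job in; it is judged then, once.
The state is a dict: "time": time; "joint_pos": joint angles; "dq": joint speeds; "joint_efforts": joint torques, N m; "tcp_pos": TCP position; "orientation": TCP orientation; "wrist_force": force on the tool from outside, world axes, zero at the start; "wrist_torque": the same for the moment, N m; "opening": opening from 0.0 (shut) to 1.0 (fully open); "grasp_force": force on a finger pad.
Only numpy, scipy, OpenCV 4.12 (cv2) and the standard library are available. Lean on these libraries where they do the work, as an engineer would, in place of code of your own. Each camera call takes 0.05 s, during which the arm holds its last target. There are 200 camera calls.

## Working session

There is one attempt and no reset: what is moved stays moved. The work goes in short steps, Python scripts to look and compute and a shell command to move; the robot and the scene stay as the last step left them, time stands still between calls to the robot, and variables do not carry over. Pictures are saved under pics/ and viewed, at most 10 in all, crops included, and the job is handed in when it is done.

```bash
mkdir -p pics; ls
cat > h.py <<'E'
from bench import *
import numpy as np, cv2
from scipy.spatial.transform import Rotation as R
def T():
    s=sense(); q=s["orientation"]; M=np.eye(4); M[:3,:3]=R.from_quat([q[1],q[2],q[3],q[0]]).as_matrix(); M[:3,3]=s["tcp_pos"]; return M
def shot(n):
    M=T(); im=grab_frame(n); c=calibration(n); K=np.array(c["camera_matrix"])
    V=np.linalg.inv(M@np.array(c["hand_eye"])) if n=="wrist" else np.array(c["view"])
    return im,K,V
def ray(u,v,K,V,z):
    C=np.linalg.inv(V); d=C[:3,:3]@np.linalg.solve(K,[u,v,1.]); o=C[:3,3]; return o+d*(z-o[2])/d[2]
def proj(p,K,V):
    q=K@(V@np.append(p,1))[:3]; return q[:2]/q[2]
def save(f,im,s=1):
    cv2.imwrite(f,cv2.resize(im[:,:,::-1],None,fx=s,fy=s,interpolation=cv2.INTER_CUBIC))
E
python3 - <<'E'
from h import *
ims=[]
for n in("top","side"):
    im,K,V=shot(n); np.savez(n+".npz",im=im,K=K,V=V); save(f"pics/{n}0.png",im,1.5); print(n,np.linalg.inv(V)[:3].round(3))
s=sense();print({k:np.round(v,3) for k,v in s.items()})
E
```

```text
pics
top [[-0.02  -0.993  0.118  0.443]
 [-0.999  0.024  0.025 -0.005]
 [-0.028 -0.117 -0.993  1.15 ]]
side [[-0.665 -0.405  0.627 -0.123]
 [-0.746  0.348 -0.567  0.645]
 [ 0.011 -0.846 -0.534  0.673]]
{'time': np.float64(0.1), 'joint_pos': array([-1.397,  0.343,  1.525, -0.   ,  1.275, -0.146]), 'dq': array([-0.001, -0.   , -0.003, -0.002, -0.001,  0.001]), 'joint_efforts': array([ 2.0000e-03, -4.3200e+01, -2.4469e+01,  7.2000e-02,  5.3000e-02,
       -0.0000e+00]), 'tcp_pos': array([ 0.165, -0.498,  0.237]), 'orientation': array([-0.001,  0.987,  0.159, -0.   ]), 'wrist_force': array([-0.313, -0.284, -0.419]), 'wrist_torque': array([-0.013, -0.026, -0.005]), 'grasp_force': np.float64(0.0), 'opening': np.float64(1.002)}
```

View pics/top0.png

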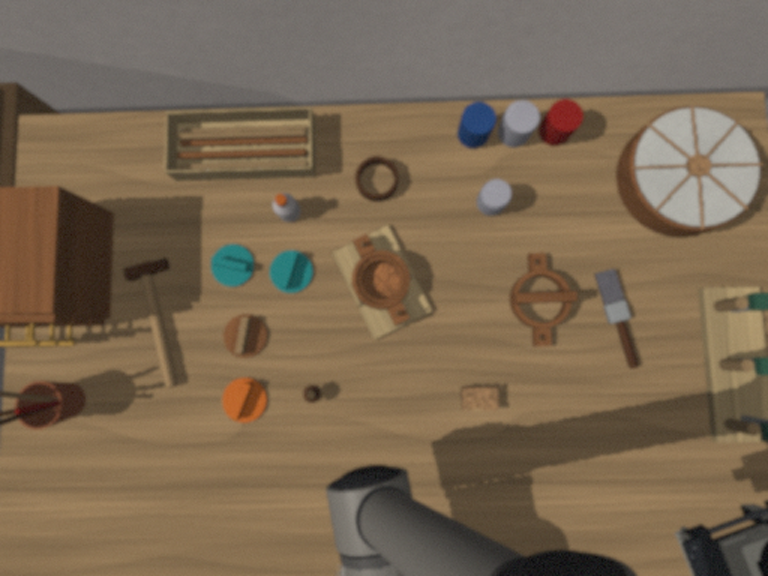

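View pics/side0.png

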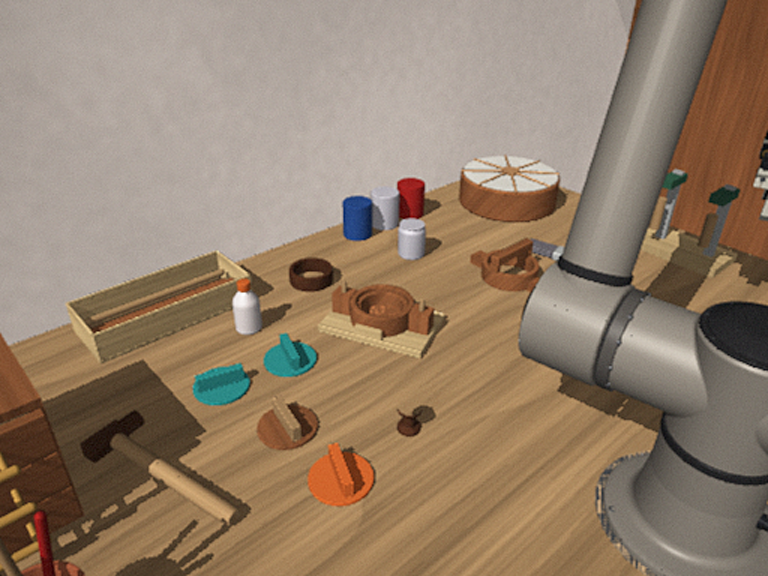

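The top view (at 1.5x) shows these candidates for the sound board: turquoise discs at (233,265) and (291,271), an orange disc at (244,400), and a plain wooden disc with a pale brace at (246,335). The hoop at (377,178) and the spool at (312,394) are bystanders. I choose the wooden disc at (246,335). The lower half is at (383,279) with its ears running diagonally, and the upper half is at (543,297) with its ears at (539,262) and (543,332).

```bash
cat >> h.py <<'E'
def plan(x,y,z,yaw=None):
    """yaw = world angle of tool y axis (mod pi). prints turn then shift after turn, tool axes, mm"""
    M=T(); Rm=M[:3,:3]; cy=np.arctan2(Rm[1,1],Rm[0,1])
    d=0 if yaw is None else (yaw-cy+np.pi/2)%np.pi-np.pi/2
    # desired orientation: z down, y at cy+d
    a=cy+d; Y=np.array([np.cos(a),np.sin(a),0]); Z=np.array([0,0,-1.]); X=np.cross(Y,Z)
    Rd=np.c_[X,Y,Z]; rv=R.from_matrix(Rm.T@Rd).as_rotvec(); p=np.array([x,y,z])-M[:3,3]
    print("turn",rv.round(4),"shift before turn",(Rm.T@p*1000).round(1),"after turn",(Rd.T@p*1000).round(1),"j6",round(sense()["joint_pos"][5],2))
E
python3 - <<'E'
from h import *
d=np.load("top.npz");K,V=d["K"],d["V"]
for n,u,v,z in [("board",246,335,.006),("lower",383,279,.055),("ear-",397,315,.055),("ear+",363,243,.055),("up",543,297,.036),("upear",540,262,.02),("upear2",543,333,.02),("tin",496,190,.075),("glue",283,203,.1),("sander",480,397,.028),("brush",617,297,.02),("spool",312,394,.04),("orange",244,400,.006),("turq",291,271,.006),("turq2",233,265,.006)]:
    print(n,ray(u/1.5,v/1.5,K,V,z).round(3))
p=ray(246/1.5,335/1.5,K,V,.006)
plan(p[0]-.05,p[1],.30,None)
print(np.array(calibration("wrist")["hand_eye"]).round(3),calibration("wrist")["camera_matrix"])
E
```

```text
board [0.474 0.292 0.006]
lower [0.576 0.01  0.055]
ear- [ 0.505 -0.016  0.055]
ear+ [0.649 0.048 0.055]
up [ 0.535 -0.305  0.036]
upear [ 0.607 -0.307  0.02 ]
upear2 [ 0.465 -0.306  0.02 ]
tin [ 0.744 -0.215  0.075]
glue [0.723 0.198 0.1  ]
sander [ 0.343 -0.175  0.028]
brush [ 0.533 -0.456  0.02 ]
spool [0.355 0.153 0.04 ]
orange [0.343 0.296 0.006]
turq [0.603 0.2   0.006]
turq2 [0.619 0.321 0.006]
turn [-0.0013 -0.0001 -0.    ] shift before turn [ 494.1 -669.1  -61.9] after turn [ 494.1 -669.   -62.9] j6 -0.15
[[-0.    -0.964 -0.266  0.072]
 [ 1.    -0.     0.001  0.   ]
 [-0.001 -0.266  0.964 -0.147]
 [ 0.     0.     0.     1.   ]] [[344.01436386   0.         253.72431104]
 [  0.         344.01436386 191.99624269]
 [  0.           0.           1.        ]]
```

Run:
```python
from h import *
M=T();a=M[:3,:3].T
P=[M[:3,3],[.58,-.29,.30],[.62,.01,.30],[.52,.30,.30]]
for i in range(3):
    d=a@(np.array(P[i+1])-P[i])*1000; n=int(np.ceil(np.linalg.norm(d)/40)); print(n,d.round(1),(d/n).round(1))
```

```text
12 [459.4 -67.1 -62.7] [38.3 -5.6 -5.2]
8 [ 132.3 -272.2    0.4] [ 16.5 -34.    0. ]
8 [  -3.8 -306.7    0.4] [ -0.5 -38.3   0.1]
```

```bash
cat > look.py <<'E'
import sys; from h import *
n=sys.argv[1]; im,K,V=shot("wrist"); np.savez(n+".npz",im=im,K=K,V=V); cv2.imwrite(n+"_raw.png",im[:,:,::-1])
E
python3 -m jog '[[38.3,-5.6,-5.2,0,0,0],[38.3,-5.6,-5.2,0,0,0],[38.3,-5.6,-5.2,0,0,0],[38.3,-5.6,-5.2,0,0,0],[38.3,-5.6,-5.2,0,0,0],[38.3,-5.6,-5.2,0,0,0],[38.3,-5.6,-5.2,0,0,0],[38.3,-5.6,-5.2,0,0,0]]'
python3 -m jog '[[38.3,-5.6,-5.2,0,0,0],[38.3,-5.6,-5.2,0,0,0],[38.3,-5.6,-5.2,0,0,0],[38.3,-5.6,-5.2,0,0,0],[0,0,0,0,0,0],[0,0,0,0,0,0],[0,0,0,0,0,0]]'
python3 look.py up
python3 -m jog '[[16.5,-34,0,0,0,0],[16.5,-34,0,0,0,0],[16.5,-34,0,0,0,0],[16.5,-34,0,0,0,0],[16.5,-34,0,0,0,0],[16.5,-34,0,0,0,0],[16.5,-34,0,0,0,0],[16.5,-34,0,0,0,0]]'
python3 -m jog '[[0,0,0,0,0,0],[0,0,0,0,0,0],[0,0,0,0,0,0]]'
python3 look.py low
python3 -m jog '[[0,-38,0,0,0,0],[0,-38,0,0,0,0],[0,-38,0,0,0,0],[0,-38,0,0,0,0],[0,-38,0,0,0,0],[0,-38,0,0,0,0],[0,-38,0,0,0,0],[0,-38,0,0,0,0]]'
python3 -m jog '[[0,0,0,0,0,0],[0,0,0,0,0,0],[0,0,0,0,0,0]]'
python3 look.py board
python3 - <<'E'
import cv2,numpy as np
a=[cv2.resize(cv2.imread(n+"_raw.png"),(400,300)) for n in("up","low","board")]
cv2.imwrite("pics/w3.png",np.vstack([np.hstack(a[:2]),np.hstack([a[2],a[2]*0])]))
E
```

```text
time: 0.77
tcp_pos: [0.4433, -0.3582, 0.2793]
orientation: [-0.0, 0.987, 0.159, -0.0]
wrist_force: [0.4, -0.9, 0.1]
opening: 1.001
grasp_force: 0.0
time: 1.35
tcp_pos: [0.5798, -0.2901, 0.2992]
orientation: [-0.0, 0.987, 0.159, -0.001]
wrist_force: [0.1, -0.0, -0.7]
opening: 1.002
grasp_force: 0.0
time: 2.07
tcp_pos: [0.6192, 0.0097, 0.3005]
orientation: [0.0, 0.987, 0.158, 0.0]
wrist_force: [1.1, -0.7, 0.1]
opening: 1.005
grasp_force: 0.0
time: 2.32
tcp_pos: [0.6196, 0.0082, 0.3002]
orientation: [0.0, 0.987, 0.159, -0.0]
wrist_force: [0.3, -0.1, 0.3]
opening: 1.002
grasp_force: 0.0
time: 3.03
tcp_pos: [0.5246, 0.2976, 0.3003]
orientation: [0.0, 0.988, 0.158, 0.0]
wrist_force: [0.7, -0.6, 0.5]
opening: 0.999
grasp_force: 0.0
time: 3.28
tcp_pos: [0.5252, 0.2964, 0.3]
orientation: [0.0, 0.987, 0.158, -0.0]
wrist_force: [-0.1, -0.4, -0.2]
opening: 0.999
grasp_force: 0.0
```

View pics/w3.png

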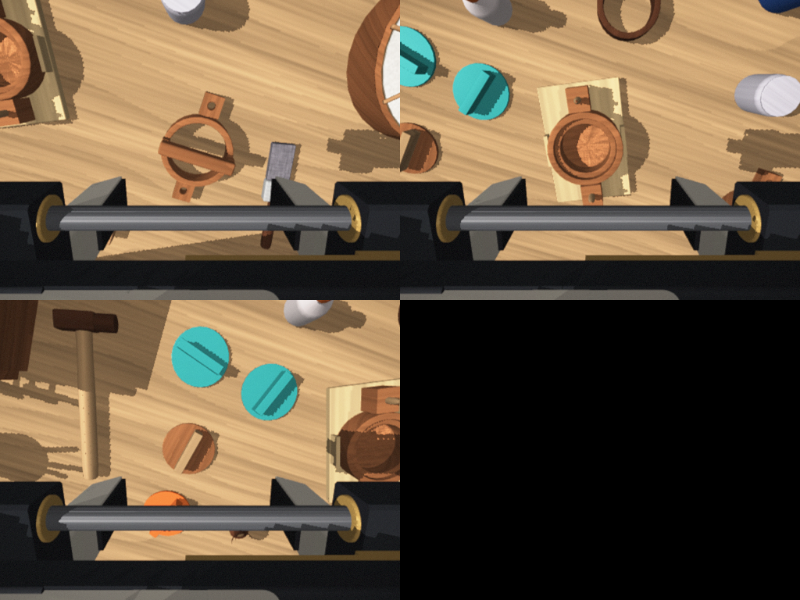

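The wrist tiles show the upper half at (197,148) with its handle bar along (162,145)-(233,172), and the lower half at (585,147). The wooden sound board is at (189,447), next to the turquoise pair at (201,357) and (269,391) and the orange disc at (166,505). Next is a close crop to check the choice and find edges.

Run:
```python
import cv2,numpy as np
t=[]
for n,(u,v) in dict(up=(252,188),low=(236,182),board=(242,188)).items():
    im=cv2.imread(n+"_raw.png"); x,y=u-65,v-85; c=im[y:y+150,x:x+130]; t.append(cv2.resize(c,(260,300),interpolation=cv2.INTER_CUBIC)); print(n,x,y)
cv2.imwrite("pics/crop.png",np.hstack(t))
```

```text
up 187 103
low 171 97
board 177 103
```

View pics/crop.png

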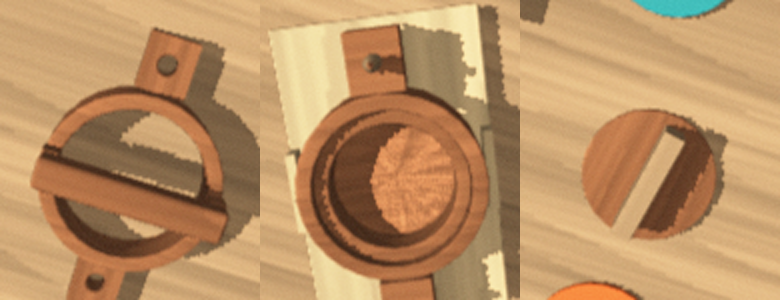

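The crop confirms the choice: a plain wooden disc with a pale-topped brace whose corners are about (668,133), (685,142), (632,238) and (613,228) in the crop. It is neither orange nor turquoise. Now I measure.

Run:
```python
from h import *
d=np.load("board.npz");im,K,V=d["im"],d["K"],d["V"]
# brace top: pale inside disc
x0,y0=205,150
c=im[y0:y0+80,x0:x0+75].astype(int); g=c[:,:,0]-c[:,:,2]
hsv=cv2.cvtColor(im,cv2.COLOR_RGB2HSV)[y0:y0+80,x0:x0+75]
print(hsv[45,37],hsv[45,25],hsv[5,5],hsv[40,55])
yy,xx=np.mgrid[:80,:75]; ins=(xx+x0-242)**2+(yy+y0-190)**2<36**2
m=((hsv[:,:,1]<115)&(hsv[:,:,2]>110)&ins).astype(np.uint8)
n,l,st,ce=cv2.connectedComponentsWithStats(m)
k=l[45,37]; print(st[1:],k)
cs,_=cv2.findContours((l==k).astype(np.uint8),0,2); cn=max(cs,key=cv2.contourArea)+[x0,y0]
P=np.array([ray(u,v,K,V,.032)[:2] for u,v in cn[:,0]],dtype=np.float32)
r=cv2.minAreaRect(P*1000); print(r)
b=cv2.boxPoints(r); e=sorted([b[1]-b[0],b[2]-b[1]],key=np.linalg.norm)[1]; th=np.arctan2(e[1],e[0]); print("brace dir",th, "tool yaw tgt",th+np.pi/2)
c=np.array(r[0])/1000
plan(c[0],c[1],.12,th+np.pi/2)
```

```text
[ 17 109 215] [ 12 155 186] [ 18 102 231] [ 12 156  98]
[[  4   5  62  23 142]
 [  2  19  65  57 789]
 [ 65  20   3   3   4]
 [ 66  24   2   2   3]
 [ 68  24   3   6   9]
 [  2  29   2   7   7]
 [ 70  31   3   5   8]
 [ 69  37   4  15  23]
 [ 69  53   1   1   1]
 [ 66  55   4   5  11]] 2
((466.0600280761719, 291.624755859375), (64.86965942382812, 73.89771270751953), 50.376888275146484)
brace dir -0.6915537 tool yaw tgt 0.87924266
turn [ 8.0000e-04 -2.0000e-04  1.0087e+00] shift before turn [-57.7 -14.4 180.1] after turn [-42.9  41.2 180.1] j6 1.64
```

Run:
```python
from h import *
d=np.load("board.npz");im,K,V=d["im"],d["K"],d["V"]
hsv=cv2.cvtColor(im,cv2.COLOR_RGB2HSV); yy,xx=np.mgrid[:384,:512]; ins=(xx-242)**2+(yy-190)**2<33**2
m=((hsv[:,:,1]<132)&(hsv[:,:,2]>160)&ins).astype(np.uint8); m=cv2.morphologyEx(m,cv2.MORPH_OPEN,np.ones((5,5),np.uint8))
cs,_=cv2.findContours(m,0,2); cn=max(cs,key=cv2.contourArea)
f=lambda pts:np.array([ray(u,v,K,V,.032)[:2] for u,v in pts],dtype=np.float32)*1000
print(cv2.minAreaRect(f(cn[:,0])))
q=f([(177+(a-520)/2,103+b/2) for a,b in [(668,133),(685,142),(632,238),(613,228)]])
c=q.mean(0); e=q[0]+q[1]-q[2]-q[3]; th=np.arctan2(e[1],e[0]); print(c,np.linalg.norm(e)/2,np.linalg.norm(q[0]-q[1]),th)
# disc edge centre: red-brown mask
m2=((hsv[:,:,0]<15)&(hsv[:,:,1]>135)&((xx-242)**2+(yy-190)**2<40**2)).astype(np.uint8)
cs,_=cv2.findContours(cv2.morphologyEx(m2,cv2.MORPH_CLOSE,np.ones((11,11))),0,2); cn=max(cs,key=cv2.contourArea)
P=np.array([ray(u,v,K,V,.006)[:2] for u,v in cn[:,0]],dtype=np.float32)*1000; print("disc",cv2.minEnclosingCircle(P),cv2.fitEllipse(P))
plan(c[0]/1e3,c[1]/1e3,.12,th+np.pi/2)
```

```text
((474.9929504394531, 297.50146484375), (15.502392768859863, 71.49732971191406), 79.50128173828125)
[474.64694 295.13065] 71.30107 11.912989 -0.18706396
disc ((474.3365478515625, 296.31756591796875), 44.76819610595703) ((474.8314208984375, 296.3123474121094), (86.83113861083984, 88.61783599853516), 0.26489466428756714)
turn [ 0.0008 -0.      0.5042] shift before turn [-48.5 -15.1 180.1] after turn [-49.7  10.3 180.1] j6 1.64
```

```bash
python3 -m jog '[[0,0,35,0,0,0.101],[0,0,35,0,0,0.101],[0,0,35,0,0,0.101],[0,0,35,0,0,0.101],[0,0,35,0,0,0.1],[-25,4.5,0,0,0,0],[-24.5,4.5,0,0,0,0],[0,0,0,0,0,0]]' ; python3 -m jog '[[0,0,0,0,0,0],[0,0,0,0,0,0]]'; python3 -c "
from h import *
plan(.4748,.2964,.021,-.186+np.pi/2)"
```

```text
time: 4.0
tcp_pos: [0.4707, 0.296, 0.1234]
orientation: [0.002, 0.996, -0.093, -0.003]
wrist_force: [0.7, 1.7, 0.1]
opening: 0.997
grasp_force: 0.0
time: 4.17
tcp_pos: [0.4759, 0.2974, 0.1259]
orientation: [-0.0, 0.996, -0.093, 0.001]
wrist_force: [-0.8, 0.7, 0.0]
opening: 1.001
grasp_force: 0.0
turn [-0.001  -0.0021 -0.0001] shift before turn [ -1.1   1.3 104.9] after turn [ -0.9   1.2 104.9] j6 2.18
```

```bash
python3 -m jog '[[-1,1.2,25,0,0,0],[0,0,25,0,0,0],[0,0,20,0,0,0],[0,0,15,0,0,0],[0,0,10,0,0,0],[0,0,8,0,0,0],[0,0,0,0,0,0],[0,0,0,0,0,0]]' ;python3 -m jog '[[0,0,1.5,0,0,0],[0,0,0,0,0,0],[0,0,0,0,0,0],[0,0,0,0,0,0],[0,0,0,0,0,0],[0,0,0,0,0,0],[0,0,0,0,0,0],[0,0,0,0,0,0]]' 0.95 20;python3 -m jog '[[0,0,0,0,0,0],[0,0,0,0,0,0],[0,0,0,0,0,0],[0,0,0,0,0,0],[0,0,0,0,0,0],[0,0,0,0,0,0],[0,0,0,0,0,0],[0,0,0,0,0,0]]'
```

```text
time: 4.83
tcp_pos: [0.4737, 0.2973, 0.0224]
orientation: [-0.0, 0.996, -0.092, 0.0]
wrist_force: [1.0, 0.8, 0.6]
opening: 0.998
grasp_force: 0.0
time: 5.5
tcp_pos: [0.473, 0.2974, 0.0206]
orientation: [0.0, 0.996, -0.092, 0.0]
wrist_force: [1.2, 0.4, 0.5]
opening: 0.467
grasp_force: 0.0
time: 6.17
tcp_pos: [0.473, 0.2974, 0.0205]
orientation: [0.0, 0.996, -0.092, 0.0]
wrist_force: [0.4, 0.1, -0.2]
opening: 0.148
grasp_force: 20.0
```

```bash
python3 -m jog '[[0,0,-5,0,0,0],[0,0,-15,0,0,0],[0,0,-30,0,0,0],[0,0,-35,0,0,0],[0,0,-35,0,0,0],[0,0,-10,0,0,0],[0,0,0,0,0,0],[0,0,0,0,0,0]]'; python3 look.py held
python3 - <<'E'
from h import *
s=sense();print(s["opening"],s["grasp_force"],s["wrist_force"],s["tcp_pos"])
a=cv2.imread("low_raw.png")[90:260,150:320]; b=cv2.imread("held_raw.png")
t=np.load("top.npz")["im"][:,:,::-1]; t=t[145:230,215:300]
cv2.imwrite("pics/m.png",np.hstack([cv2.resize(a,(510,510),interpolation=cv2.INTER_CUBIC),np.vstack([cv2.resize(t,(255,255),interpolation=cv2.INTER_CUBIC),cv2.resize(b[180:350,170:340],(255,255))])]))
E
```

```text
time: 6.83
tcp_pos: [0.4727, 0.2973, 0.1504]
orientation: [0.0, 0.996, -0.092, 0.0]
wrist_force: [0.4, -0.5, -1.0]
opening: 0.151
grasp_force: 20.0
0.15309675688673563 19.999904930591583 [-0.38330295  0.22479569 -0.65401728] [0.47207098 0.29699007 0.14921385]
```

View pics/m.png

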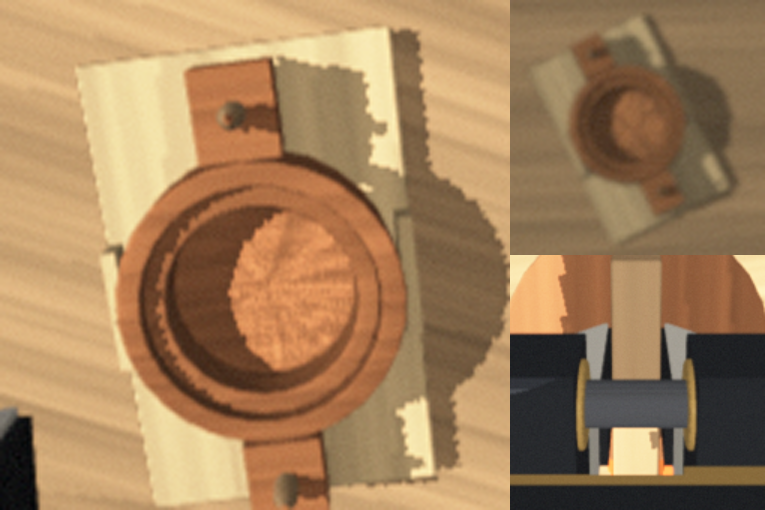

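The left panel shows the lower half. Its rim centre is about (261,300) in the crop, and its dowels are at (231,115) and (288,490). The lower-right panel shows the brace held between the pads, with its far end at about (636,261) in the picture.

Run:
```python
from h import *
d=np.load("low.npz");K,V=d["K"],d["V"]
f=lambda a,b,z:ray(150+(a-.5)/3,90+(b-.5)/3,K,V,z)[:2]*1000
fit=lambda P,z:np.array(cv2.fitEllipse(np.array([f(*p,z) for p in P],dtype=np.float32))[0]),
for nm,P in [("outer",[(117,297),(406,290),(258,158),(265,442)]),("inner",[(139,297),(382,290),(258,184),(263,419)])]:
    Q=np.array([f(*p,.055) for p in P]); print(nm,(Q[0]+Q[1])/2,(Q[2]+Q[3])/2,np.linalg.norm(Q[0]-Q[1]),np.linalg.norm(Q[2]-Q[3]))
a,b=f(231,112,.077),f(288,488,.077); e=a-b
print("dowels",a,b,(a+b)/2,np.linalg.norm(e),"dir",np.arctan2(e[1],e[0]))
t=np.load("top.npz");g=lambda a,b,z:ray(215+(a-510)/3,145+b/3,t["K"],t["V"],z)[:2]*1000
print("top outer",(g(569,124,.055)+g(686,124,.055))/2,(g(628,64,.055)+g(628,184,.055))/2)
h=np.load("held.npz"); C=np.array(calibration("wrist")["hand_eye"])
dd=C[:3,:3]@np.linalg.solve(h["K"],[254,184,1]); p=C[:3,3]+dd*(-.0115-C[2,3])/dd[2]; print("brace end in tool",p*1000)
```

```text
outer [583.62603953  16.38203627] [579.03140569  14.83397053] 113.67873812084478 116.01224993827395
inner [583.50468177  16.75044874] [578.97897924  15.25334879] 95.60313825080497 96.02613221956663
dowels [649.44214515  47.361934  ] [517.63890161 -16.39726743] [583.54052338  15.48233329] 146.41492675010932 dir 0.45055950546484685
top outer [575.31857555  13.09983434] [575.6787156   12.51701492]
brace end in tool [ 37.66582192   0.40314634 -11.5       ]
```

Run:
```python
from h import *
plan(.501,-.023,.30,.45+np.pi/2)
```

```text
turn [ 0.0008  0.0024 -0.6342] shift before turn [  86.8  309.5 -150.5] after turn [-113.1  300.7 -150.8] j6 2.18
```

```bash
python3 -m jog '[[0,0,-25,0,0,-0.106],[0,0,-25,0,0,-0.106],[0,0,-25,0,0,-0.106],[0,0,-25,0,0,-0.106],[0,0,-25,0,0,-0.105],[0,0,-25,0,0,-0.105],[0,0,0,0,0,0],[0,0,0,0,0,0]]'
python3 -m jog '[[-12,34,0,0,0,0],[-13,34,0,0,0,0],[-13,34,0,0,0,0],[-13,34,0,0,0,0],[-13,34,0,0,0,0],[-13,34,0,0,0,0],[-13,34,0,0,0,0],[-13,34,0,0,0,0]]'
python3 -m jog '[[-10,29,0,0,0,0],[0,0,0,0,0,0],[0,0,0,0,0,0],[0,0,0,0,0,0]]'
python3 look.py low2
python3 - <<'E'
from h import *
b=cv2.imread("low2_raw.png"); cv2.imwrite("pics/low2.png",cv2.resize(b[0:180,150:360],(700,600),interpolation=cv2.INTER_CUBIC))
E
```

```text
time: 7.55
tcp_pos: [0.473, 0.2974, 0.2995]
orientation: [0.0, 0.975, 0.222, -0.001]
wrist_force: [0.9, -0.0, -1.1]
opening: 0.153
grasp_force: 20.0
time: 8.22
tcp_pos: [0.4973, 0.0061, 0.2976]
orientation: [-0.001, 0.975, 0.222, -0.003]
wrist_force: [1.4, 0.6, -1.3]
opening: 0.153
grasp_force: 20.0
time: 8.55
tcp_pos: [0.5014, -0.0223, 0.2986]
orientation: [-0.001, 0.975, 0.222, -0.002]
wrist_force: [0.7, 0.3, -0.7]
opening: 0.152
grasp_force: 20.0
```

View pics/low2.png

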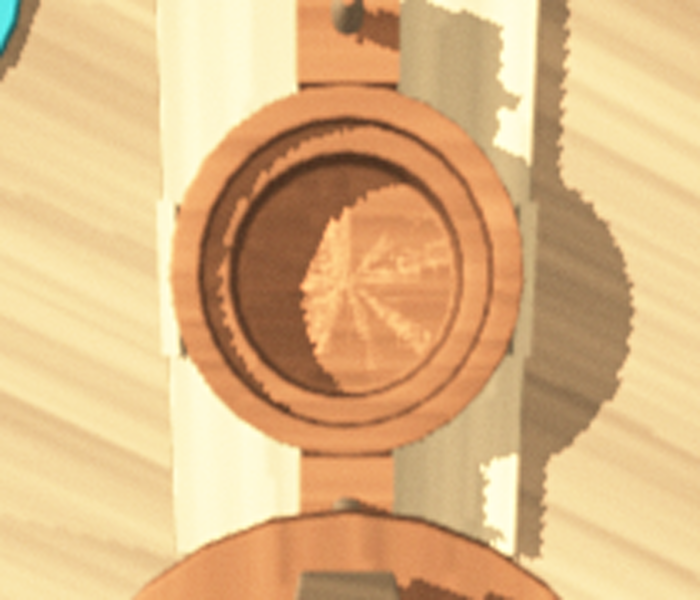

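The picture, scaled 3.33x, shows the rim's outer edge from 171 to 523 across and 85 to 455 down, and the recess from 200 to 493 and 118 to 426. The dowels at (348,15) and (348,503) line up with the tool's x axis.

Run:
```python
from h import *
d=np.load("low2.npz");K,V=d["K"],d["V"];s=10/3
f=lambda a,b,z=.055:ray(150+a/s-.35,b/s-.35,K,V,z)*1000
M=T()
for A in [((171,270),(523,270),(347,85),(347,455)),((200,272),(493,272),(347,118),(347,426))]:
    Q=[f(*p) for p in A]; h=(Q[0]+Q[1])/2; v=(Q[2]+Q[3])/2; print(h,v,np.linalg.norm(Q[0]-Q[1]),np.linalg.norm(Q[2]-Q[3]))
    ax=M[:3,0]; c=h+ax*((v-h)@ax); print("centre",c)
a,b=f(348,12,.072),f(348,503,.079);e=a-b;print("dowels",a,b,np.linalg.norm(e),(a+b)/2,np.arctan2(e[1],e[0]), "toolx",np.arctan2(M[1,0],M[0,0]))
c=c/1000; ax=M[:3,0]; plan(*(c-ax*.001)[:2],.080,np.arctan2(e[1],e[0])+np.pi/2)
```

```text
[580.47815521  15.92785992  55.        ] [578.35421222  14.88623122  55.        ] 114.17533660727405 114.47146492991178
centre [578.34790276  14.89932572  55.00523483]
[579.85333692  15.80122876  55.        ] [578.45066849  14.93261971  55.        ] 95.08064509629652 95.32498735185854
centre [578.37574594  15.08781431  55.00363099]
dowels [644.94858755  46.54807108  72.        ] [515.55746605 -15.72690928  79.        ] 143.76799192025737 [580.2530268  15.4105809  75.5      ] 0.4485699419419742 toolx 0.44981156808287803
turn [-0.0021  0.0022  0.0012] shift before turn [ 84.7   0.7 218.9] after turn [8.430e+01 1.000e-01 2.191e+02] j6 0.92
```

```bash
python3 -m jog '[[28,0.2,0,0,0,0],[28,0.2,0,0,0,0],[28,0.2,0,0,0,0],[0,0,30,0,0,0],[0,0,40,0,0,0],[0,0,40,0,0,0],[0,0,40,0,0,0],[0,0,40,0,0,0]]'
python3 -m jog '[[0,0,20,0,0,0],[0,0,0,0,0,0],[0,0,0,0,0,0],[0,0,0,0,0,0]]'; python3 -c "
from h import *
M=T();c=np.array([.5784,.0150,0])-M[:3,0]*.001
plan(c[0],c[1],.0675,.449+np.pi/2)"
```

```text
time: 9.27
tcp_pos: [0.5772, 0.0152, 0.1085]
orientation: [-0.0, 0.975, 0.224, -0.0]
wrist_force: [-0.1, -0.2, -0.8]
opening: 0.152
grasp_force: 20.0
time: 9.6
tcp_pos: [0.5791, 0.014, 0.0922]
orientation: [0.0, 0.975, 0.224, 0.001]
wrist_force: [0.2, 0.3, -0.9]
opening: 0.149
grasp_force: 20.0
turn [ 0.0014 -0.0023  0.0019] shift before turn [-1.2 -1.2 24.7] after turn [-1.2 -1.2 24.7] j6 1.01
```

```bash
python3 -m jog '[[-1.2,-1.2,4,0,0,0],[0,0,5,0,0,0],[0,0,4,0,0,0],[0,0,3,0,0,0],[0,0,3,0,0,0],[0,0,2,0,0,0],[0,0,0,0,0,0],[0,0,0,0,0,0]]'; python3 -m jog '[[0,0,2,0,0,0],[0,0,0,0,0,0],[0,0,1.5,0,0,0],[0,0,0,0,0,0],[0,0,0,0,0,0]]'
```

```text
time: 10.27
tcp_pos: [0.5764, 0.0137, 0.0695]
orientation: [0.0, 0.975, 0.223, -0.0]
wrist_force: [0.8, -0.0, -0.8]
opening: 0.154
grasp_force: 20.0
time: 10.68
tcp_pos: [0.5765, 0.0137, 0.0675]
orientation: [0.0, 0.975, 0.223, 0.0]
wrist_force: [-3.4, 0.5, 9.6]
opening: 0.153
grasp_force: 20.0
```

```bash
python3 -m jog '[[0,0,-1,0,0,0],[0,0,0,0,0,0],[0,0,0,0,0,0],[0,0,0,0,0,0],[0,0,0,0,0,0],[0,0,0,0,0,0]]' 0.6; python3 -m jog '[[0,0,-5,0,0,0],[0,0,-20,0,0,0],[0,0,-35,0,0,0],[0,0,-40,0,0,0],[0,0,-40,0,0,0],[0,0,-40,0,0,0],[-30,0,-40,0,0,0],[-40,0,-12,0,0,0]]' 0.0; python3 -m jog '[[0,0,0,0,0,0],[0,0,0,0,0,0],[0,0,0,0,0,0]]';python3 look.py low3
python3 - <<'E'
from h import *
b=cv2.imread("low3_raw.png"); cv2.imwrite("pics/low3.png",cv2.resize(b[0:190,150:360],(663,600),interpolation=cv2.INTER_CUBIC))
E
```

```text
time: 11.18
tcp_pos: [0.5763, 0.0137, 0.0669]
orientation: [0.0, 0.975, 0.223, -0.0]
wrist_force: [-0.9, 0.1, -0.1]
opening: 0.398
grasp_force: 0.0
time: 11.85
tcp_pos: [0.5206, -0.0142, 0.2976]
orientation: [0.002, 0.975, 0.224, 0.005]
wrist_force: [-0.8, -1.3, -0.5]
opening: 0.931
grasp_force: 0.0
time: 12.1
tcp_pos: [0.518, -0.0145, 0.2926]
orientation: [0.0, 0.975, 0.223, 0.0]
wrist_force: [0.6, -0.2, -0.9]
opening: 0.997
grasp_force: 0.0
```

View pics/low3.png

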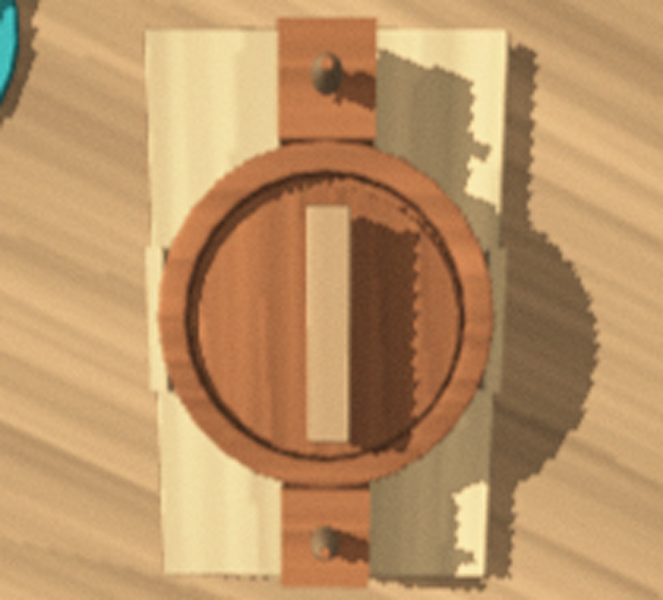

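The sound board sits flat and concentric in the recess: the brace top runs from (306,205) to (349,442) and there is an even dark gap all round. Dowels are at (327,72) and (323,545). Next I view the lower half with the yaw I'll use for fitting the upper half.

```bash
python3 -m jog '[[0,0,0,0,0,-0.121],[0,0,0,0,0,-0.121],[0,0,0,0,0,-0.121],[0,0,0,0,0,-0.121],[0,0,0,0,0,-0.121],[0,0,0,0,0,-0.121],[0,0,0,0,0,-0.121],[0,0,0,0,0,-0.121]]'; python3 -m jog '[[0,0,0,0,0,-0.121],[0,0,0,0,0,-0.121],[0,0,0,0,0,-0.121],[0,0,0,0,0,-0.121],[0,0,0,0,0,-0.119],[0,0,0,0,0,0],[0,0,0,0,0,0]]'; python3 -c "
from h import *
plan(.609,-.050,.29,.449+np.pi)"
```

```text
time: 12.82
tcp_pos: [0.5185, -0.014, 0.291]
orientation: [-0.001, 0.757, 0.654, -0.001]
wrist_force: [0.4, -0.3, -0.5]
opening: 0.999
grasp_force: 0.0
time: 13.4
tcp_pos: [0.5183, -0.0141, 0.2913]
orientation: [-0.001, 0.533, 0.846, -0.0]
wrist_force: [0.0, 0.4, -0.4]
opening: 0.998
grasp_force: 0.0
turn [-0.0015 -0.0011 -0.002 ] shift before turn [-71.6  66.3   1.2] after turn [-71.7  66.1   1.3] j6 -0.62
```

```bash
python3 -m jog '[[-36,33,1,-0.001,-0.001,-0.002],[-36,33,0,0,0,0],[0,0,0,0,0,0],[0,0,0,0,0,0],[0,0,0,0,0,0]]' >/dev/null; python3 look.py low4
python3 -m jog '[[-33,-26,0,0,0,0],[-33,-26,0,0,0,0],[-33,-26,0,0,0,0],[-33,-26,0,0,0,0],[-33,-26,0,0,0,0],[-33,-26,0,0,0,0],[-33,-26,0,0,0,0],[-31,-27,0,0,0,0]]'
python3 -m jog '[[0,0,0,0,0,0.112],[0,0,0,0,0,0.112],[0,0,0,0,0,0.112],[0,0,0,0,0,0.113],[0,0,0,0,0,0],[0,0,0,0,0,0],[0,0,0,0,0,0]]'; python3 look.py up2
python3 - <<'E'
from h import *
a,b=[cv2.resize(cv2.imread(n+"_raw.png")[0:210,155:355],(400,420),interpolation=cv2.INTER_CUBIC) for n in("low4","up2")]
cv2.imwrite("pics/lu.png",np.hstack([a,b]))
E
```

```text
time: 14.53
tcp_pos: [0.5213, -0.3707, 0.2931]
orientation: [0.002, 0.531, 0.847, 0.0]
wrist_force: [0.4, -0.1, -0.5]
opening: 1.002
grasp_force: 0.0
time: 15.12
tcp_pos: [0.5222, -0.3692, 0.2925]
orientation: [0.001, 0.705, 0.709, 0.0]
wrist_force: [-1.0, 0.0, -0.8]
opening: 1.001
grasp_force: 0.0
```

View pics/lu.png

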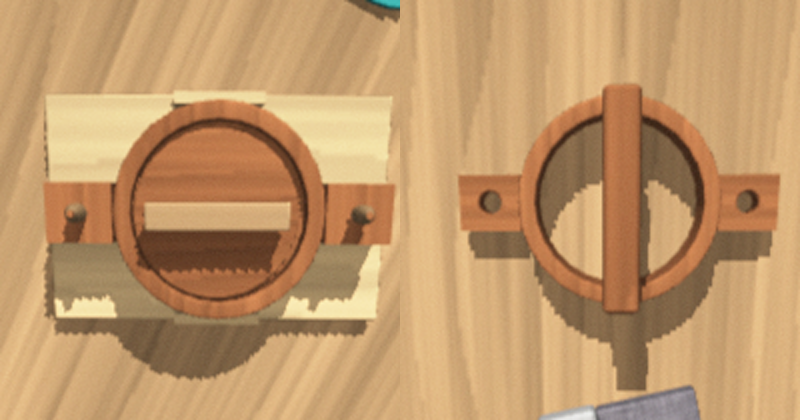

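Left panel: the lower rim spans 113 to 326 across and 99 to 317 down, with dowels at (75,212) and (363,213). Right panel: the upper half's holes are at (490,202) and (747,201), and its bar spans 603 to 642 across and 84 to 312 down.

Run:
```python
from h import *
def F(n,off=0):
    d=np.load(n+".npz");K,V=d["K"],d["V"]; C=np.linalg.inv(V); 
    return lambda a,b,z:ray(155+(a-off)/2-.25,b/2-.25,K,V,z)*1000
f=F("low4"); Q=[f(113,208,.055),f(326,208,.055),f(219,99,.055),f(219,317,.055)]
print("rim",(Q[0]+Q[1])/2,(Q[2]+Q[3])/2,np.linalg.norm(Q[0]-Q[1]),np.linalg.norm(Q[2]-Q[3]))
for z in(.055,.079):
    a,b=f(363,213,z),f(75,212,z); e=a-b; print("dowels",z,(a+b)/2,np.linalg.norm(e),np.arctan2(e[1],e[0]))
Q=[f(135,208,.055),f(306,208,.055),f(219,120,.055),f(219,299,.055)]
print("recess",(Q[0]+Q[1])/2,(Q[2]+Q[3])/2,np.linalg.norm(Q[0]-Q[1]),np.linalg.norm(Q[2]-Q[3]))
f=F("up2",400)
a,b=f(747,201,.02),f(490,202,.02);e=a-b;print("holes",(a+b)/2,np.linalg.norm(e),np.arctan2(e[1],e[0]))
Q=[f(603,198,.07),f(642,198,.07),f(622.5,84,.07),f(622.5,312,.07)]
print("bar",(Q[0]+Q[1])/2,(Q[2]+Q[3])/2,np.linalg.norm(Q[0]-Q[1]),np.linalg.norm(Q[2]-Q[3]))
e=Q[2]-Q[3]; 
M=T(); print("tooly",np.arctan2(M[1,1],M[0,1]))
```

```text
rim [577.50328748  17.76836402  55.        ] [578.29704083  15.56580409  55.        ] 114.8128241150277 114.03886909251064
dowels 0.055 [578.30820372  15.54303042  55.        ] 155.50739198653852 0.44633863094731413
dowels 0.079 [577.4320336   15.77016608  79.        ] 145.75850935481435 0.446338630947314
recess [577.99127776  18.00391116  55.        ] [578.30894249  15.54165031  55.        ] 92.17343436703169 93.6918829636056
holes [ 534.67408437 -302.34051102   20.        ] 151.50151355743102 0.00992358182811186
bar [ 535.15888612 -300.03435086   70.        ] [ 535.19681305 -302.4809104    70.        ] 20.22541928760256 114.3313787380528
tooly 0.005736048105527277
```

```bash
python3 -c "
from h import *
plan(.5349,-.3024,.054,.008)"
```

```text
turn [ 0.0018  0.001  -0.0023] shift before turn [ 67.1  12.6 238.2] after turn [ 66.8  13.2 238.2] j6 -0.74
```

```bash
python3 -m jog '[[33.5,6.5,0,0,0,-0.002],[33.5,6.5,0,0,0,0],[0,0,40,0,0,0],[0,0,40,0,0,0],[0,0,40,0,0,0],[0,0,40,0,0,0],[0,0,20,0,0,0],[0,0,0,0,0,0]]'; python3 -m jog '[[0,0,0,0,0,0],[0,0,0,0,0,0]]'; python3 -c "
from h import *
plan(.5349,-.3024,.054,.008)"
```

```text
time: 15.83
tcp_pos: [0.5327, -0.3007, 0.1064]
orientation: [-0.004, 0.705, 0.709, -0.0]
wrist_force: [0.1, -0.9, 0.3]
opening: 1.004
grasp_force: 0.0
time: 16.0
tcp_pos: [0.5363, -0.3036, 0.1137]
orientation: [0.002, 0.705, 0.709, 0.001]
wrist_force: [0.2, 0.3, 0.3]
opening: 0.998
grasp_force: 0.0
turn [ 0.004   0.0026 -0.0022] shift before turn [ 1.3 -1.7 59.7] after turn [ 1.2 -1.4 59.7] j6 -0.65
```

```bash
python3 -m jog '[[1.2,-1.4,15,0,0,-0.002],[0,0,18,0,0,0],[0,0,15,0,0,0],[0,0,8,0,0,0],[0,0,3.5,0,0,0],[0,0,0,0,0,0],[0,0,0,0,0,0],[0,0,0,0,0,0]]';python3 -c "
from h import *
plan(.5349,-.3024,.054,.008)"; python3 -m jog '[[0,0,0,0,0,0],[0,0,0,0,0,0],[0,0,0,0,0,0],[0,0,0,0,0,0],[0,0,0,0,0,0],[0,0,0,0,0,0],[0,0,0,0,0,0],[0,0,0,0,0,0]]' 0.9 50;python3 -m jog '[[0,0,0,0,0,0],[0,0,0,0,0,0],[0,0,0,0,0,0],[0,0,0,0,0,0],[0,0,0,0,0,0],[0,0,0,0,0,0],[0,0,0,0,0,0],[0,0,0,0,0,0]]'
```

```text
time: 16.67
tcp_pos: [0.5347, -0.3022, 0.0536]
orientation: [0.002, 0.705, 0.71, 0.0]
wrist_force: [-0.7, 1.0, 0.7]
opening: 1.001
grasp_force: 0.0
turn [ 0.0032  0.002  -0.0009] shift before turn [-0.2  0.2 -0.4] after turn [-0.2  0.2 -0.4] j6 -0.65
time: 17.33
tcp_pos: [0.534, -0.3017, 0.0521]
orientation: [0.001, 0.705, 0.71, 0.0]
wrist_force: [0.0, 0.3, -0.5]
opening: 0.466
grasp_force: 0.0
time: 18.0
tcp_pos: [0.534, -0.3017, 0.0522]
orientation: [0.001, 0.705, 0.71, 0.0]
wrist_force: [1.0, -0.2, 0.1]
opening: 0.211
grasp_force: 50.0
```

```bash
python3 -m jog '[[0,0,-5,0,0,0],[0,0,-15,0,0,0],[0,0,-25,0,0,0],[0,0,-30,0,0,0],[0,0,-30,0,0,0],[0,0,-25,0,0,0],[0,0,0,0,0,0],[0,0,0,0,0,0]]'; python3 -c "
from h import *
plan(.578,.016,.182,.447)"
```

```text
time: 18.67
tcp_pos: [0.534, -0.3018, 0.1832]
orientation: [0.002, 0.705, 0.71, 0.0]
wrist_force: [0.3, 0.0, -4.1]
opening: 0.214
grasp_force: 50.0
turn [ 0.0026  0.0026 -0.44  ] shift before turn [317.5  46.2   0.7] after turn [267.5 177.1   1.2] j6 -0.65
```

```bash
python3 -m jog '[[0,0,0,0,0,-0.11],[0,0,0,0,0,-0.11],[0,0,0,0,0,-0.11],[0,0,0,0,0,-0.11],[20,13,0,0,0,0],[30,20,0,0,0,0],[30,20,0,0,0,0],[30,20,0,0,0,0]]'; python3 -m jog '[[30,20,0,0,0,0],[30,20,0,0,0,0],[30,20,0,0,0,0],[30,20,0,0,0,0],[25,16,0,0,0,0],[0,0,0,0,0,0],[0,0,0,0,0,0],[0,0,0,0,0,0]]' ; python3 -c "
from h import *
plan(.578,.016,.135,.447)"
```

```text
time: 19.33
tcp_pos: [0.5506, -0.1692, 0.1794]
orientation: [-0.002, 0.533, 0.846, -0.0]
wrist_force: [1.1, -0.1, -3.2]
opening: 0.215
grasp_force: 50.0
time: 20.0
tcp_pos: [0.575, 0.0011, 0.1804]
orientation: [-0.001, 0.533, 0.846, -0.001]
wrist_force: [0.3, -0.4, -2.8]
opening: 0.217
grasp_force: 50.0
turn [-0.002  -0.0002  0.0005] shift before turn [12.1  9.2 45.3] after turn [12.1  9.1 45.4] j6 -0.58
```

```bash
python3 -m jog '[[6,4.5,0,-0.001,0,0],[6,4.5,10,0,0,0],[0,0,15,0,0,0],[0,0,12,0,0,0],[0,0,5,0,0,0],[0,0,0,0,0,0],[0,0,0,0,0,0],[0,0,0,0,0,0]]' ; python3 -c "
from h import *
plan(.578,.016,.132,.447)
im,K,V=shot('side'); np.savez('s2.npz',im=im,K=K,V=V)
w,K2,V2=shot('wrist'); np.savez('w2.npz',im=w,K=K2,V=V2)
c=np.array([.5783,.0154,.07]); u,v=proj(c,K,V).astype(int); print(u,v)
a=im[v-50:v+50,u-60:u+60]; print(a.shape)
cv2.imwrite('pics/s2.png',np.hstack([cv2.resize(a,(480,400),interpolation=cv2.INTER_CUBIC),cv2.resize(w[0:300,106:346],(320,400))])[:,:,::-1])"
```

```text
time: 20.67
tcp_pos: [0.5794, 0.0159, 0.1406]
orientation: [0.002, 0.533, 0.846, 0.001]
wrist_force: [0.2, 0.3, -2.7]
opening: 0.211
grasp_force: 50.0
turn [ 0.003   0.0017 -0.0004] shift before turn [ 0.7 -1.3  8.6] after turn [ 0.7 -1.2  8.6] j6 -0.55
253 195
(100, 120, 3)
```

View pics/s2.png

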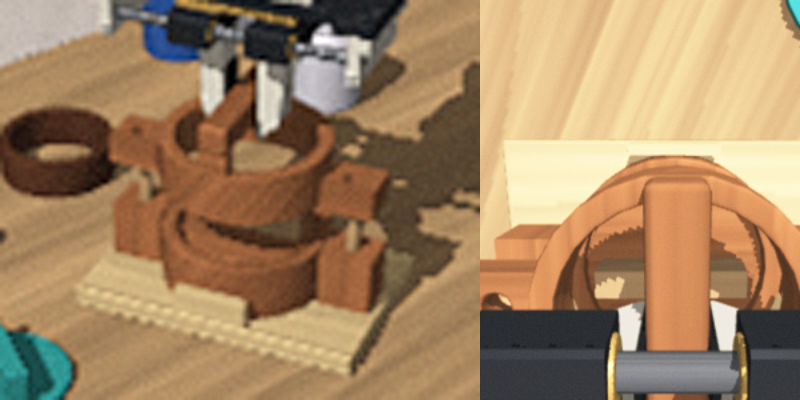

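The side crop shows the upper half held level, with its ears right above the dowels at (147,183) and (352,235). Lowering in small steps.

```bash
python3 -m jog '[[0.6,-1.2,4,0.002,0.001,0],[0,0,4,0,0,0],[0,0,3,0,0,0],[0,0,3,0,0,0],[0,0,2,0,0,0],[0,0,2,0,0,0],[0,0,0,0,0,0],[0,0,0,0,0,0]]' ; python3 -c "
from h import *
plan(.578,.016,.1072,.447);print(sense()['wrist_torque'])"
```

```text
time: 21.43
tcp_pos: [0.5776, 0.0161, 0.122]
orientation: [-0.0, 0.533, 0.846, -0.0]
wrist_force: [-0.0, -0.6, -2.8]
opening: 0.215
grasp_force: 50.0
turn [-0.0002 -0.      0.    ] shift before turn [-0.3  0.3 14.8] after turn [-0.3  0.3 14.8] j6 -0.55
[ 0.07216428 -0.15105234  0.00922156]
```

```bash
python3 -m jog '[[0,0.3,2,0,0,0],[0,0,2,0,0,0],[0,0,2,0,0,0],[0,0,2,0,0,0],[0,0,0,0,0,0],[0,0,0,0,0,0]]' ; python3 -c "
from h import *
plan(.578,.016,.1072,.447);print(sense()['wrist_torque'],sense()['wrist_force'])"
```

```text
time: 21.93
tcp_pos: [0.5778, 0.0162, 0.1139]
orientation: [-0.0, 0.533, 0.846, -0.0]
wrist_force: [-0.2, 0.6, -2.6]
opening: 0.218
grasp_force: 50.0
turn [-0.0004 -0.0001 -0.    ] shift before turn [-0.3  0.1  6.7] after turn [-0.3  0.1  6.7] j6 -0.55
[-0.01482227 -0.12691805  0.0011217 ] [-0.18506589  0.58371915 -2.58546791]
```

```bash
python3 -m jog '[[0,0,2,0,0,0],[0,0,2,0,0,0],[0,0,1.5,0,0,0],[0,0,0,0,0,0],[0,0,0.7,0,0,0],[0,0,0,0,0,0],[0,0,0,0,0,0]]' ; python3 -m jog '[[0,0,0.5,0,0,0],[0,0,0,0,0,0],[0,0,0,0,0,0]]'; python3 -m jog '[[0,0,0.5,0,0,0],[0,0,0,0,0,0],[0,0,0,0,0,0]]'
```

```text
time: 22.52
tcp_pos: [0.5779, 0.0162, 0.1079]
orientation: [0.0, 0.533, 0.846, -0.0]
wrist_force: [-0.9, 0.0, -3.7]
opening: 0.208
grasp_force: 50.0
time: 22.77
tcp_pos: [0.5779, 0.0162, 0.1074]
orientation: [0.0, 0.533, 0.846, -0.0]
wrist_force: [-0.1, -0.2, -3.4]
opening: 0.214
grasp_force: 50.0
time: 23.02
tcp_pos: [0.578, 0.0162, 0.1072]
orientation: [0.0, 0.533, 0.846, 0.0]
wrist_force: [-1.8, -0.4, 0.5]
opening: 0.216
grasp_force: 50.0
```

```bash
python3 -m jog '[[0,0,0.5,0,0,0],[0,0,0,0,0,0],[0,0,0,0,0,0],[0,0,0,0,0,0]]'; python3 -m jog '[[0,0,0.5,0,0,0],[0,0,0,0,0,0],[0,0,0,0,0,0],[0,0,0,0,0,0]]'
```

```text
time: 23.35
tcp_pos: [0.578, 0.0162, 0.1072]
orientation: [0.0, 0.533, 0.846, 0.0]
wrist_force: [-3.6, 0.3, 5.0]
opening: 0.216
grasp_force: 50.0
time: 23.68
tcp_pos: [0.578, 0.0162, 0.1071]
orientation: [0.0, 0.533, 0.846, 0.0]
wrist_force: [-5.5, -0.1, 8.1]
opening: 0.214
grasp_force: 50.0
```

```bash
python3 -m jog '[[0.2,-0.4,0.4,0,0,0],[0,0,0,0,0,0],[0,0,0,0,0,0],[0,0,0,0,0,0]]'; python3 -m jog '[[0.1,-0.2,0.4,0,0,0],[0,0,0,0,0,0],[0,0,0,0,0,0],[0,0,0,0,0,0]]'
```

```text
time: 24.02
tcp_pos: [0.578, 0.0162, 0.1071]
orientation: [0.001, 0.533, 0.846, 0.0]
wrist_force: [-3.2, -0.2, 9.6]
opening: 0.213
grasp_force: 50.0
time: 24.35
tcp_pos: [0.578, 0.0162, 0.1071]
orientation: [0.001, 0.533, 0.846, 0.001]
wrist_force: [-3.4, 0.6, 12.3]
opening: 0.213
grasp_force: 50.0
```

```bash
python3 -m jog '[[0.1,-0.2,0.4,0,0,0],[0,0,0,0,0,0],[0,0,0,0,0,0],[0,0,0,0,0,0],[0,0,0,0,0,0],[0,0,0,0,0,0]]';  python3 -c "
from h import *
im,K,V=shot('side'); u,v=proj(np.array([.5783,.0154,.07]),K,V).astype(int)
f=[]
for i in range(5): grab_frame('side'); f.append(sense()['wrist_force'])
print(np.mean(f,0),sense()['wrist_torque'],sense()['tcp_pos'])
cv2.imwrite('pics/s3.png',cv2.resize(im[v-55:v+55,u-65:u+65],(650,550),interpolation=cv2.INTER_CUBIC)[:,:,::-1])"
```

```text
time: 24.85
tcp_pos: [0.578, 0.0162, 0.1071]
orientation: [0.002, 0.533, 0.846, 0.001]
wrist_force: [-3.2, 0.5, 14.2]
opening: 0.212
grasp_force: 50.0
[-3.57072664  0.75882295 14.6431311 ] [ 0.02084719  0.68891482 -0.00243515] [0.57801037 0.01622649 0.10713418]
```

View pics/s3.png

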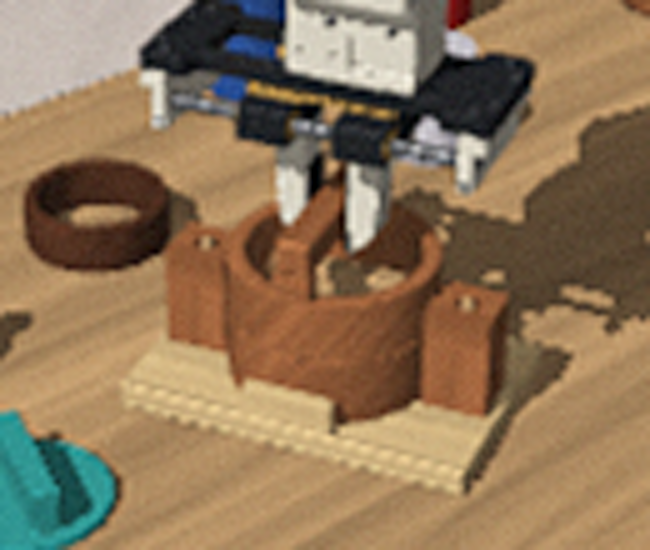

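The rims meet with no gap, the dowels show through the ears at (207,240) and (467,302), and the push averages 14.6 N. Handing in.

```bash
python3 -c "
from bench import *
print(job_done())"
```

```text
the job is handed in; nothing more can be done
None
```

The sound board is seated in the recess, the upper half is fitted over it on both dowels with the rims met, and the job was handed in with the gripper still holding it down at about 14.6 N.

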